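# Offer a handle up to a knife blank

### The job

Take the knife blank out of its small stand and slide it, point down and tang up, fully home into the slot of the big hafting block, and let go of it. Then pick up the wooden handle, carry it over the whetstones and finish while holding it still and upright about 1 cm above the tip of the tang, its bore centred over the tang and turned to match it, so that the smith can check the fit: do not let the handle touch the blank, do not put it on, and do not let go. Leave the whetstones, the jar and the mallet where they are.

Things in the scene. Friction and masses are not known exactly. Their poses are not given: they have to be found in the camera images.
- block: Fixed hafting block of dark wood, 130 (x) x 90 (y) x 75 (z) mm, no moving parts. Origin at the centre of its underside on the bench, z up. In the middle of its top is a slot 47.5 mm long along the block's own x and 9 mm wide along its y, 60 mm deep (slot floor 15 mm above the bench), with a 3 mm chamfered mouth.
- stand: Fixed small stand of medium-brown wood, 80 (x) x 60 (y) x 65 (z) mm, with the same kind of slot (47.5 x 7.7 mm, along its x, 50 mm deep, floor 15 mm above the bench). The knife blank starts in it, point down, leaning across the slot by up to 0.03 rad. Origin at the centre of its underside.
- blank_center (a point): Loose knife blank of dark forged steel, 155 mm high standing point down, 0.18 kg. Blade 44 mm wide (x), 6 mm thick (y), 95 mm long, narrowing over its lowest 35 mm to a 22 mm wide blunt point on the -x side; above it the tang, in the middle of the width. This point is half-way up, 77.5 mm above the lower end, on the tang's axis; z up. It fits the slot either way round, resting on the slot floor.
- tang_center (a point): Middle of the blank's tang, 30 mm below its top and 30 mm above the blade's shoulders, where it can be gripped across its 14 mm width (along x). The tang is 6 mm thick (y), 60 mm long. When the blank is home in the block this is 140 mm above the bench.
- tang_tip (a point): Centre of the top end of the blank's tang, 155 mm above the blank's lower end. Axes as the blank's (x across the tang's 14 mm width, y through its 6 mm thickness, z up). When home in the block it is 170 mm above the bench.
- handle_center (a point): The loose wooden handle, standing upright on the bench with its black ferrule (lowest 28 mm) down: 36 (x) x 28 (y) x 120 (z) mm, about 70 g. A rectangular bore, 22 mm (x) x 13 mm (y), 70 mm deep, opens at its lower end; its long side (x) has to lie along the tang's width (x), either way round. This point is half-way up, 60 mm above its lower end.
- handle_mouth (a point): Centre of the bore's mouth at the handle's lower end, 60 mm below handle_center. Axes as the handle's.
- stone_rack: Fixed low wooden rack, 225 (x) x 92 (y) x 24 mm, between the handle's side and the hafting block, holding the two whetstones on edge. Origin at the centre of its underside. With the stones it is 82 mm high.
- stone_a: Bystander: loose reddish whetstone 205 (x) x 27 (y) x 70 (z) mm on edge in the rack. Origin at the centre of its underside.
- stone_b: Bystander: loose grey whetstone 205 (x) x 27 (y) x 70 (z) mm on edge in the rack. Origin at the centre of its underside.
- jar: Bystander: loose amber glass jar, 60 mm across, 75 mm high. Origin at the centre of its underside.
- mallet: Bystander: loose wooden hammer lying at the far side of the bench. Origin at its underside.
Not all that is in view belongs to the job. Of the things that look like the part that bears handle_center, take the one that is farthest to the robot's right at the start.

How it is judged:
On the way, in this order (a step that is already met when the one before it is completed fails the run):
1. the blank stands fully home in the block's slot, tang up, and has been let go (x of blank_center in the frame of block between -0.007 and 0.007 m and y of blank_center in the frame of block between -0.006 and 0.006 m and z of blank_center in the frame of block below 0.0965 m and angle between blank_center's own z axis and vertical below 0.1 rad and contact force between the fingers and blank below 0.2 N), for 0.2 s.
2. the handle has been lifted off the bench (height (world z) of handle_mouth above 0.09 m and contact force between the fingers and handle above 1 N), for 0.1 s.
At the end, for the whole second after the job is handed in: Blank home in the block (within 4 mm of the slot floor, upright within 0.1 rad), let go. Handle held still in the fingers, upright within 0.08 rad, bore mouth 3 to 20 mm above the tang tip and within 5 mm sideways, turned to the tang within 0.12 rad, touching neither blank nor block (all of step 1 and horizontal distance between handle_mouth and tang_tip below 0.005 m and z of handle_mouth in the frame of tang_tip between 0.003 and 0.02 m and angle between handle_center's own z axis and vertical below 0.08 rad and angle between the x axis of handle_center and the x axis of tang_tip, either way round below 0.12 rad and contact force between handle and blank below 0.1 N and contact force between handle and block below 0.1 N and contact force between the fingers and handle above 1 N and linear speed of handle below 0.02 m/s); the arm keeps its last pose, push and grip.
It fails at once if the handle touches the blank (contact force between handle and blank above 1 N).
It fails at once if the reddish whetstone is disturbed (moved more than 20 mm) (distance of stone_a from where it was at the start of the episode above 0.02 m).
It fails at once if the grey whetstone is disturbed (moved more than 20 mm) (distance of stone_b from where it was at the start of the episode above 0.02 m).
It fails at once if the jar is disturbed (moved more than 30 mm) (distance of jar from where it was at the start of the episode above 0.03 m).
It fails at once if the mallet is disturbed (moved more than 30 mm) (distance of mallet from where it was at the start of the episode above 0.03 m).
It also fails if it takes over 67 s, if anything falls off the work surface, if the arm or the gripper's body presses on something with over 40 N, if the wrist force passes 120 N, or if a joint passes its speed limit or range.

### The arm

A 7-joint arm with a two-finger parallel gripper is mounted at the origin on the work surface. World frame = base frame: x ahead of the robot, y to its left, z up, the work surface at z = 0. Lengths are in m, angles in rad, forces in N, time in s.
With the tool pointing down it reaches from about 0.4 to 0.85 m from the base axis. Payload 10.4 kg.
Tool frame: the origin (TCP) lies at the centre of the arm's flange, where the gripper is bolted on; the fingertips stand 173 mm ahead of it and the grasp point (between the pads) lies 155 mm ahead of it; z points along the fingers, y is the line along which they close (so a half turn about z gives the same grasp; the last joint's range is limited). The gripper opens to 85 mm and grips with 20 to 120 N. Pads are 22 mm wide; open, the fingers measure 114 mm over their backs; the gripper's body (76 mm by 85 mm) begins 54 mm behind the grasp point. The pads swing forward as they close: fully open they stand 13 mm farther back than shut.
Start: joints at [1.131, 0.332, -0.065, 1.46, 0.022, 1.35, -0.088], TCP at [0.253, -0.571, 0.405] pointing down, gripper open.
Joint ranges: [-2.6, 2.6], [-0.5, 2.12], [-1.47, 1.34], [0.16, 2.42], [-1.27, 4.41], [0.06, 2.06], [-2.6, 2.6]. Speed limits (rad/s): [2.22, 2.22, 2.79, 2.79, 3.14, 3.14, 3.14].

### API

Orientations are given as a unit quaternion [x, y, z, w].
In Python, from workcell import manip, viewer, finder gives the robot as it stands.
- The arm moves only by the tool arm_command, never from a script. Its argument "plan" is a list of rows, each an object with "dp": the shift along the tool's x, y, z in mm, a list of three; "spin": the turn about the tool's z in rad. A call has 1 to 5 rows; each row shifts and turns the commanded pose from where the row before left it, along the tool's axes as they then stand; what a row does not reach is not made up. A row lasts 1/10 s, in which the tool goes at most 50 mm and 8.59 degrees, less where a joint would pass 70% of its speed; a pose out of reach is approached as far as the arm can. A call is refused whole if a number of a shift passes 50 or a number of a turn 0.15, either way. A call with a gripper value outside its range is refused whole. "grip" is the closure, from -1 (fully open) to 1 (shut), set as the call begins (left out, the last holds). The fingers move at their own pace and stop on an object; "newtons" is the grip in N (left out, the last holds). Time passes only in rows, so rows that do not move let the fingers close. It gives the time, the measured TCP pose, the force, the opening and the grip force at its end, in the units of the state.
- manip.get_obs(): the state, without advancing time (a new reading comes with each control period).
- viewer.camera(name): name is "scene" or "top" or "wrist"; returns the picture (384x512x3 uint8, blue, green, red); there is no depth.
- viewer.camera_params(name): a dict with "vertical_fov" (degrees; the focal length in pixels is half the picture's height over the tangent of half this angle, whatever the lens; pixels are square), "cx", "cy" (the principal point, pixels), "k1" (the pictures are not rectified: a ray, as slopes to the right and down, at radius r is drawn at 1 + k1 r^2 times it, then the intrinsics apply), "R" (3x3) and "t" (3): a world point X has camera coordinates R X + t; the wrist camera has in their place "T_tool_cam" (4x4, takes a point from camera to tool coordinates, whose origin is the TCP and whose axes are the flange's). Camera axes: x right, y down, z forward; pixel columns grow to the right and rows downward; lengths in m; the calibration is good to about 2 mm. A picture is of the moment at which its call begins: read the wrist's pose just before it. camera_params takes no time and is no camera call.
- manip.hand_in(): hands the job in; it is judged then, once.
Trained networks look in the newest picture that a camera, given by its name, has taken for a name from the list of things; names that differ only in an ending like _2 or _b are one class to them, and where a whole thing is asked for, a point or a joint stands for the part that bears it (a point fixed in the world has none). Each returns a list of dicts, best first, with "score" (0 to 1); they miss things now and then, are a little off and sometimes report something else, mostly with a low value. They report only what shows in the picture. A call takes as long as a camera call. They do not tell look-alikes from the thing itself.
- finder.find_in(camera, thing): "position" ([x, y, z] in m, in world coordinates, good to about 4 mm: the middle of the surface that is visible of it).
The state is a dict: "clock": time; "joint_pos": joint angles; "joint_velocities": joint speeds; "tau": joint torques, N m; "position": TCP position; "ee_rot": TCP orientation; "ft_force": force on the tool from outside, world axes, zero at the start; "torque": the same for the moment, N m; "grip_width": opening from 0.0 (shut) to 1.0 (fully open); "grasp_force": force on a finger pad.
Only numpy, scipy, OpenCV 4.12 (cv2) and the standard library are available. Lean on these libraries where they do the work, as an engineer would, in place of code of your own. Each camera call takes 0.05 s, during which the arm holds its last target. There are 200 camera calls.

## Working session

There is one attempt and no reset: what is moved stays moved. The work goes in short steps, Python scripts to look and compute and a tool call to move; the robot and the scene stay as the last step left them, time stands still between calls to the robot, and variables do not carry over. Pictures are saved under pics/ and viewed, at most 10 in all, crops included, and the job is handed in when it is done.

Besides the shell and the picture viewer there is one more tool, called after "Request:" by a JSON object that holds its "op" and its "data", one argument or row to a line. arm_command: Moves the arm, as the interface text tells. Its arguments: {"type":"object","properties":{"plan":{"type":"array","items":{"type":"object","properties":{"dp":{"type":"array","items":{"type":"number"}},"spin":{"type":"number"}}}},"grip":{"type":"number"},"newtons":{"type":"number"}},"required":["plan"]}

```bash
mkdir -p pics
cat > h.py <<'E'
import numpy as np,cv2
from scipy.spatial.transform import Rotation as Rn
from workcell import manip,viewer,finder
def cam(n):
    p=viewer.camera_params(n); f=192/np.tan(np.radians(p["vertical_fov"])/2)
    if "R" in p: R=np.array(p["R"]);t=np.array(p["t"])
    else:
        o=manip.get_obs();T=np.eye(4);T[:3,:3]=Rn.from_quat(o["ee_rot"]).as_matrix();T[:3,3]=o["position"]
        W=np.linalg.inv(T@np.array(p["T_tool_cam"]));R=W[:3,:3];t=W[:3,3]
    return dict(R=R,t=t,f=f,cx=p["cx"],cy=p["cy"],k=p["k1"])
def proj(c,X):
    q=np.atleast_2d(X)@c["R"].T+c["t"];s=q[:,:2]/q[:,2:];s=s*(1+c["k"]*(s**2).sum(1,keepdims=True))
    return s*c["f"]+[c["cx"],c["cy"]]
def ray(c,uv):
    d=(np.array(uv,float)-[c["cx"],c["cy"]])/c["f"];s=d.copy()
    for _ in range(20): s=d/(1+c["k"]*(s@s))
    v=c["R"].T@np.r_[s,1];return -c["R"].T@c["t"],v/np.linalg.norm(v)
def onz(c,uv,z):
    o,v=ray(c,uv);return o+v*(z-o[2])/v[2]
def tri(obs):
    A=np.zeros((3,3));b=np.zeros(3)
    for c,uv in obs:
        o,v=ray(c,uv);M=np.eye(3)-np.outer(v,v);A+=M;b+=M@o
    return np.linalg.solve(A,b)
E
python3 - <<'E'
from h import *
o=manip.get_obs();print(o)
for n in ["scene","top"]:
    im=viewer.camera(n);cv2.imwrite(f"pics/{n}0.png",im)
    c=cam(n);print(n,-c["R"].T@c["t"],c["f"])
    for th in ["block","stand","blank_center","tang_tip","handle_center","stone_rack","stone_a","jar","mallet"]:
        for r in finder.find_in(n,th)[:4]: print(th,round(r["score"],2),np.round(r["position"],3),np.round(proj(c,r["position"])[0]))
a=[cv2.imread(f"pics/{n}0.png") for n in ["scene","top"]]
E
```

```text
{'clock': 0.0, 'joint_pos': array([ 1.13140785,  0.33286354, -0.06469507,  1.46097013,  0.02162196,
        1.34987872, -0.08852575]), 'joint_velocities': array([ 6.38071435e-04, -1.51137008e-03,  7.76541861e-04, -1.12196328e-04,
        7.43431389e-04,  1.23329402e-03, -4.02120421e-05]), 'tau': array([ 1.96425513e-03, -6.25443363e+01,  5.01494645e-02, -3.91609025e+01,
        1.63091195e-02,  9.76501586e-03, -4.76941682e-05]), 'position': array([ 0.25296149, -0.57137341,  0.40390719]), 'ee_rot': array([ 9.78364555e-01,  2.06887144e-01, -1.90793435e-04, -6.85724961e-04]), 'ft_force': array([ 0.1993152 , -0.20572402,  0.41467928]), 'torque': array([-0.01348911, -0.03086726, -0.03277778]), 'grasp_force': 0.0, 'grip_width': 0.9972111654804968}
scene [1.35520587 0.47909598 1.0229428 ] 492.37561831481906
block 0.55 [ 0.521 -0.149  0.07 ] [196. 160.]
stand 0.63 [0.66  0.255 0.059] [308. 249.]
blank_center 0.75 [ 0.779 -0.192  0.019] [132. 230.]
blank_center 0.51 [0.64  0.254 0.104] [312. 232.]
tang_tip 0.6 [0.64  0.245 0.108] [309. 229.]
handle_center 0.93 [0.5   0.38  0.074] [379. 218.]
h
[... 511 characters left out ...]
 227.]
block 0.42 [0.757 0.091 0.075] [246. 136.]
stand 0.98 [0.622 0.238 0.067] [194. 180.]
stand 0.65 [0.507 0.038 0.021] [262. 223.]
blank_center 0.57 [0.633 0.244 0.111] [190. 174.]
tang_tip 0.49 [0.636 0.248 0.114] [188. 172.]
tang_tip 0.33 [0.618 0.236 0.068] [195. 182.]
handle_center 0.87 [0.484 0.366 0.107] [143. 226.]
handle_center 0.57 [0.365 0.358 0.112] [142. 271.]
handle_center 0.55 [0.434 0.272 0.122] [175. 246.]
stone_rack 0.86 [0.508 0.041 0.023] [261. 223.]
stone_a 0.78 [0.514 0.018 0.084] [270. 219.]
stone_a 0.72 [0.525 0.056 0.081] [256. 215.]
jar 0.56 [0.754 0.084 0.073] [249. 137.]
jar 0.35 [ 0.497 -0.162  0.073] [333. 227.]
mallet 0.69 [ 0.751 -0.198  0.023] [340. 146.]
```

View pics/scene0.png

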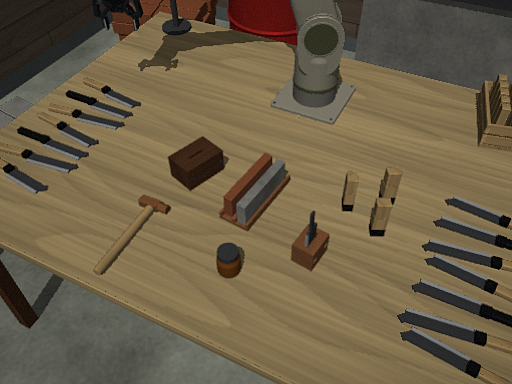

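View pics/top0.png

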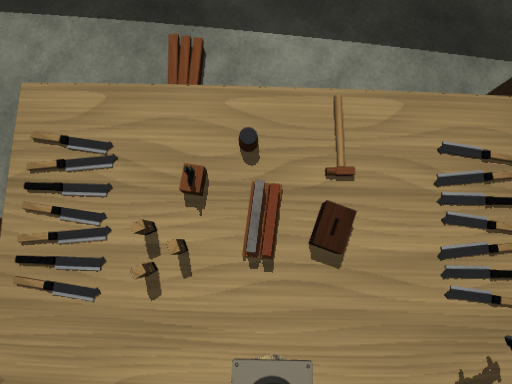

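Three handle look-alikes: A scene (379,218)/top (143,226), y≈0.37; B scene (349,191)/top (175,246), y≈0.28; C scene (392,183)/top (142,271), y≈0.365. The robot's right is −y, so B (the smallest y) fits. The block is at top (333,227), the stand with the blank at (192,178), the stones between them at (255–272,220), the jar at (248,138) and the mallet at (340,140).

```bash
cat >> h.py <<'E'
def yaw():
    R=Rn.from_quat(manip.get_obs()["ee_rot"]).as_matrix();return np.arctan2(R[1,0],R[0,0])
def go(p,z=None):
    "tool-axis shift in mm from measured pose to world xyz of the TCP"
    o=manip.get_obs();R=Rn.from_quat(o["ee_rot"]).as_matrix();return np.round(R.T@(np.array(p)-o["position"])*1000,1)
E
python3 - <<'E'
from h import *
print(np.round(viewer.camera_params("wrist")["T_tool_cam"],3),viewer.camera_params("wrist")["vertical_fov"],yaw())
print(go([.5,-.16,.404]))
im=cv2.imread("pics/scene0.png")[150:260,280:420];cv2.imwrite("pics/crop.png",cv2.resize(im,None,fx=5,fy=5,interpolation=3))
E
```

```text
[[-0.001 -0.956 -0.292  0.075]
 [ 1.    -0.    -0.     0.   ]
 [ 0.    -0.292  0.956  0.031]
 [ 0.     0.     0.     1.   ]] 71.70552295763545 0.4168020469374824
[ 392.4 -276.3    0.7]
```

View pics/crop.png

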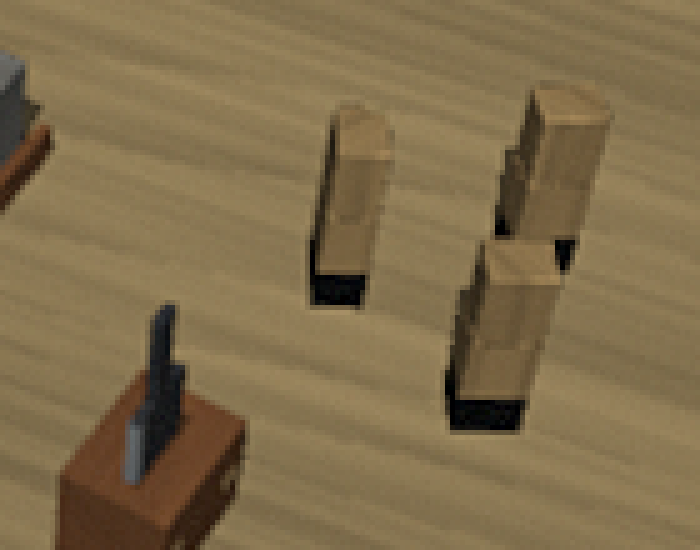

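The crop shows handle B at crop (350,200), standing alone with its ferrule down. It is the nearest of the three to the stones and the robot's right. The blank stands in the stand at crop (160,400).

Request:
{"op": "arm_command", "data": {
  "plan": [
    {"dp": [39, -28, 0]},
    {"dp": [39, -28, 0]},
    {"dp": [39, -28, 0]},
    {"dp": [39, -28, 0]},
    {"dp": [39, -28, 0]}
  ]
}}

```text
invalid input at $.plan[0]: expected keys dp, spin
```

Request:
{"op": "arm_command", "data": {
  "plan": [
    {"dp": [39, -28, 0]},
    {"dp": [39, -28, 0]},
    {"dp": [39, -28, 0]},
    {"dp": [20, -14, 0]},
    {"dp": [0, 0, 0]}
  ]
}}

```text
invalid input at $.plan[0]: expected keys dp, spin
```

```bash
cat > snap.py <<'E'
import sys,pickle
from h import *
n,ths=sys.argv[1],sys.argv[2:]
c=cam("wrist");im=viewer.camera("wrist");cv2.imwrite(f"pics/{n}.png",im);pickle.dump(c,open(f"pics/{n}.pkl","wb"))
o=manip.get_obs();print(o["clock"],o["position"],yaw())
for th in ths:
    for r in finder.find_in("wrist",th)[:3]: print(th,round(r["score"],2),np.round(r["position"],3),np.round(proj(c,r["position"])[0]))
E
python3 snap.py w1 block
```

```text
1.05 [ 0.25303769 -0.57149565  0.40472153] 0.41680861571273276
```

Request:
{"op": "arm_command", "data": {
  "plan": [
    {"dp": [39, -28, 0], "spin": 0},
    {"dp": [39, -28, 0], "spin": 0},
    {"dp": [39, -28, 0], "spin": 0},
    {"dp": [39, -28, 0], "spin": 0},
    {"dp": [39, -28, 0], "spin": 0}
  ]
}}

```text
clock: 1.6
position: [0.3753, -0.3627, 0.4049]
ee_rot: [0.978, 0.207, 0.0, 0.0]
ft_force: [0.2, -0.5, 1.4]
grip_width: 0.997
grasp_force: 0.0
```

Request:
{"op": "arm_command", "data": {
  "plan": [
    {"dp": [39, -28, 0], "spin": 0},
    {"dp": [39, -28, 0], "spin": 0},
    {"dp": [39, -28, 0], "spin": 0},
    {"dp": [20, -14, 0], "spin": 0},
    {"dp": [0, 0, 0], "spin": 0}
  ]
}}

```text
clock: 2.1
position: [0.4621, -0.2155, 0.405]
ee_rot: [0.978, 0.21, 0.001, -0.0]
ft_force: [-0.7, -0.5, -0.2]
grip_width: 0.998
grasp_force: 0.0
```

```bash
python3 snap.py w1 block
```

```text
2.15 [ 0.46097554 -0.21793828  0.40488243] 0.42029560258099
block 0.98 [ 0.502 -0.168  0.074] [233. 129.]
```

View pics/w1.png

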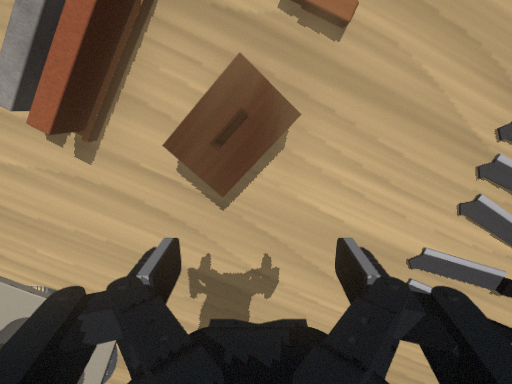

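The block's top face has corners at (240,54), (300,113), (223,196) and (163,146), with the slot at (230,128). Its position agrees with the finder.

Request:
{"op": "arm_command", "data": {
  "plan": [
    {"dp": [32, -35, 0], "spin": 0},
    {"dp": [32, -35, 0], "spin": 0},
    {"dp": [32, -35, 0], "spin": 0},
    {"dp": [0, 0, 0], "spin": 0},
    {"dp": [0, 0, 0], "spin": 0}
  ]
}}

```text
clock: 2.7
position: [0.5055, -0.0851, 0.4047]
ee_rot: [0.978, 0.207, -0.0, 0.0]
ft_force: [-0.4, 0.1, -1.0]
grip_width: 1.002
grasp_force: 0.0
```

```bash
python3 snap.py w2 block
```

```text
2.75 [ 0.50526251 -0.086206    0.40456755] 0.4148502179515767
block 0.8 [ 0.504 -0.158  0.074] [312. 203.]
```

Request:
{"op": "arm_command", "data": {
  "plan": [
    {"dp": [32, -35, 0], "spin": 0},
    {"dp": [32, -35, 0], "spin": 0},
    {"dp": [32, -35, 0], "spin": 0},
    {"dp": [32, -35, 0], "spin": 0},
    {"dp": [32, -35, 0], "spin": 0}
  ]
}}

```text
clock: 3.3
position: [0.582, 0.1395, 0.4046]
ee_rot: [0.979, 0.205, 0.0, 0.001]
ft_force: [0.8, -0.4, 1.2]
grip_width: 1.0
grasp_force: 0.0
```

Request:
{"op": "arm_command", "data": {
  "plan": [
    {"dp": [32, -35, 0], "spin": 0},
    {"dp": [16, -20, 0], "spin": 0},
    {"dp": [0, 0, 0], "spin": 0},
    {"dp": [0, 0, 0], "spin": 0}
  ]
}}

```text
clock: 3.7
position: [0.6033, 0.2084, 0.4041]
ee_rot: [0.979, 0.206, -0.0, 0.0]
ft_force: [0.3, -0.9, -0.3]
grip_width: 1.0
grasp_force: 0.0
```

```bash
python3 snap.py w3 stand tang_tip handle_center
python3 - <<'E'
import cv2,numpy as np
a=cv2.imread("pics/w2.png");b=cv2.imread("pics/w3.png");cv2.imwrite("pics/v23.png",cv2.resize(np.hstack([a,b]),(800,300),interpolation=cv2.INTER_AREA))
E
```

```text
3.75 [0.60331713 0.20767307 0.40432154] 0.41391658303268725
stand 0.78 [0.635 0.244 0.064] [240. 138.]
stand 0.44 [0.647 0.248 0.137] [237. 133.]
tang_tip 0.88 [0.639 0.244 0.14 ] [236. 143.]
handle_center 0.79 [0.493 0.369 0.095] [ 89. 213.]
handle_center 0.73 [0.379 0.364 0.05 ] [ 93. 271.]
```

View pics/v23.png

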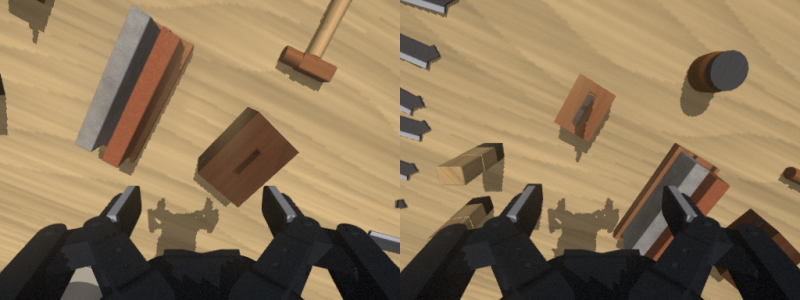

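Left half (w2, half scale): the block's slot is at (247,160), with its left and rear sides visible, beside the stones and mallet. Right half (w3): the stand is at (585,107), the tang at (588,105), the jar at (725,70) and handle A at (470,165). Handle B is hidden behind the left finger.

```bash
cat > fit.py <<'E'
import pickle
from h import *
from scipy.optimize import least_squares
def quad(n,seed,tol=9):
    im=cv2.GaussianBlur(cv2.imread(f"pics/{n}.png"),(3,3),0);m=np.zeros((386,514),np.uint8)
    cv2.floodFill(im,m,seed,0,(tol,)*3,(tol,)*3,cv2.FLOODFILL_MASK_ONLY|cv2.FLOODFILL_FIXED_RANGE|(255<<8))
    m=cv2.morphologyEx(m[1:-1,1:-1],cv2.MORPH_CLOSE,np.ones((9,9)))
    k=max(cv2.findContours(m,0,2)[0],key=cv2.contourArea);h=cv2.convexHull(k)
    for e in np.arange(1,20,.5):
        q=cv2.approxPolyDP(h,e,True)[:,0]
        if len(q)<=4: break
    return q,cv2.contourArea(k)
def fit(obs,L,W,z0,x0,fz=True):
    "obs: (cam,quad); fits x,y,yaw,(z) of an LxW rectangle"
    C=np.array([[L,W],[L,-W],[-L,-W],[-L,W]])/2
    def res(p):
        c,s=np.cos(p[2]),np.sin(p[2]);P=np.c_[C@np.array([[c,s],[-s,c]])+p[:2],np.full(4,p[3] if fz else z0)]
        r=[]
        for cm,q in obs:
            u=proj(cm,P)
            for v in u: d=q-v; r+=list(d[np.argmin((d**2).sum(1))])
        return r
    best=min((least_squares(res,[*x0,a,z0],diff_step=1e-5) for a in np.arange(0,3.1,.2)),key=lambda r:r.cost)
    return best.x,np.sqrt(2*best.cost/len(best.fun))
E
python3 - <<'E'
from fit import *
L=lambda n:pickle.load(open(f"pics/{n}.pkl","rb"))
q1,a1=quad("w1",(200,140));q2,a2=quad("w2",(345,190));q3,a3=quad("w3",(220,150))
print(q1.tolist(),a1,q2.tolist(),a2,q3.tolist(),a3)
for o in ([(L("w1"),q1)],[(L("w2"),q2)],[(L("w1"),q1),(L("w2"),q2)]): print("block",fit(o,.13,.09,.075,[.5,-.16],len(o)>1))
print("stand",fit([(L("w3"),q3)],.08,.06,.065,[.63,.24],False))
for n,s in (("w1",(230,128)),("w2",(316,205))):
    im=cv2.imread(f"pics/{n}.png");g=cv2.cvtColor(im,6);u,v=s
    m=np.zeros_like(g);w=g[v-25:v+25,u-25:u+25];t=(np.median(w)+w.min())/2;m[v-25:v+25,u-25:u+25]=(w<t)*255
    k=max(cv2.findContours(m,0,2)[0],key=cv2.contourArea);r=cv2.minAreaRect(k);b=cv2.boxPoints(r)
    print("slot",r,np.round(onz(L(n),r[0],.075),4),np.round([onz(L(n),x,.075)[:2] for x in b],3).tolist())
E
```

```text
[[264, 79], [282, 130], [222, 196], [164, 144], [212, 88]] 8208.5 [[380, 194], [304, 263], [254, 221], [330, 144]] 6718.5 [[274, 122], [249, 164], [199, 155], [237, 100]] 2000.0
block (array([ 0.48946655, -0.17186296,  2.63889294,  0.075     ]), np.float64(10.55407193922165))
block (array([ 0.49975807, -0.16445761, -0.32481419,  0.075     ]), np.float64(1.4138183322052356))
block (array([ 0.4899128 , -0.17259812,  2.72139079,  0.04496966]), np.float64(7.466751679045441))
stand (array([0.63647136, 0.24547907, 3.04744714, 0.065     ]), np.float64(6.96263369837779))
slot ((230.75143432617188, 128.6070556640625), (8.959151268005371, 43.585838317871094), 41.4964714050293) [ 0.5011 -0.1654  0.075 ] [[0.479, -0.153], [0.525, -0.169], [0.522, -0.178], [0.476, -0.162]]
slot ((318.1150207519531, 204.62460327148438), (7.630651473999023, 34.81837844848633), 47.29060745239258) [ 0.5046 -0.1646  0.075 ] [[0.487, -0.153], [0.526, -0.167], [0.522, -0.176], [0.483, -0.162]]
```

Request:
{"op": "arm_command", "data": {
  "plan": [
    {"dp": [10, -20, 40], "spin": 0},
    {"dp": [10, -20, 40], "spin": 0},
    {"dp": [0, 0, 0], "spin": 0},
    {"dp": [0, 0, 0], "spin": 0}
  ]
}}

```text
clock: 4.3
position: [0.6048, 0.2538, 0.3244]
ee_rot: [0.978, 0.207, -0.001, 0.0]
ft_force: [0.1, -0.6, 1.3]
grip_width: 1.007
grasp_force: 0.0
```

```bash
python3 snap.py w4 stand tang_tip tang_center
python3 - <<'E'
import cv2,numpy as np
a=cv2.imread("pics/w3.png")[70:210,160:320];b=cv2.imread("pics/w4.png")[60:270,140:380]
cv2.imwrite("pics/v34.png",np.hstack([cv2.resize(a,(400,350)),cv2.resize(b,(400,350))]))
E
```

```text
4.35 [0.60535857 0.25340519 0.32584426] 0.415296177222908
stand 0.78 [0.64  0.253 0.063] [274. 162.]
tang_tip 0.72 [0.638 0.25  0.111] [281. 178.]
tang_tip 0.5 [0.64  0.255 0.062] [272. 160.]
tang_tip 0.39 [0.609 0.072 0.014] [401. 240.]
tang_center 0.75 [0.638 0.25  0.11 ] [282. 178.]
```

View pics/v34.png

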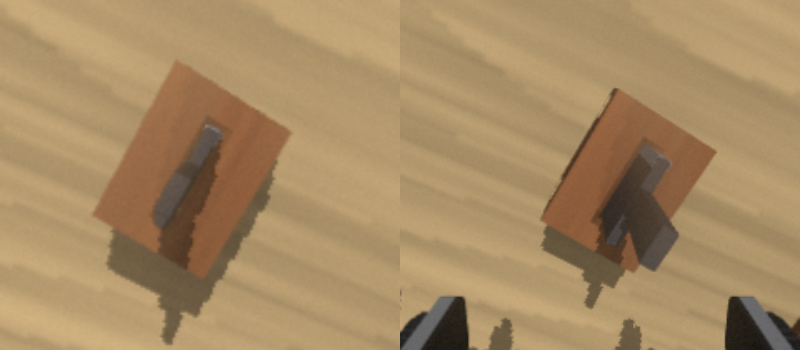

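Left (w3): stand corners at crop (178,60), (290,132), (205,277) and (94,215), tang tip near (157,217). Right (w4): corners at (617,90), (715,152), (633,270) and (543,218), with the tang's top end edge from (655,270) to (678,236).

Run:
```python
from fit import *
L=lambda n:pickle.load(open(f"pics/{n}.pkl","rb"))
def sub(n,q):
    g=cv2.cvtColor(cv2.imread(f"pics/{n}.png"),6);q=np.float32(q)[:,None]
    r=cv2.cornerSubPix(g,q.copy(),(4,4),(-1,-1),(3,30,.01))[:,0];return r
b1=sub("w1",[(240,54),(300,113),(223,196),(163,146)]);b2=sub("w2",[(317,138),(382,194),(307,265),(251,212)])
s3=sub("w3",[(231,94),(276,123),(242,181),(198,156)]);s4=sub("w4",[(270,114),(329,151),(280,222),(226,191)])
print(np.round([b1,b2,s3,s4],1).tolist())
for t,A,B,d,x in (("block",("w1",b1),("w2",b2),(.13,.09,.075),(.5,-.16)),("stand",("w3",s3),("w4",s4),(.08,.06,.065),(.63,.24))):
    for o,f in (([A],0),([B],0),([A,B],0),([A,B],1)):
        p,e=fit([(L(n),q) for n,q in o],*d,x,f);print(t,np.round(p,4),round(e,2))
c3,c4=L("w3"),L("w4")
print("tip",tri([(c3,(222.8,156.8)),(c4,(300,212))]),onz(c4,(300,212),.17),onz(c4,(293,222),.17),onz(c4,(307,201.6),.17),onz(c3,(222.8,156.8),.17))
ct,cs=cam("top"),cam("scene")
# tang tip candidates in fixed cameras
for n,c in(("top",ct),("scene",cs)): print(n,proj(c,onz(c4,(300,212),.17)))
```

```text
[[[239.39999389648438, 51.79999923706055], [301.1000061035156, 114.0], [222.0, 197.10000610351562], [161.6999969482422, 145.0]], [[317.0, 136.10000610351562], [382.3999938964844, 194.60000610351562], [304.1000061035156, 265.3999938964844], [251.0, 212.0]], [[229.60000610351562, 93.5999984741211], [276.29998779296875, 122.4000015258789], [242.0, 181.0], [196.3000030517578, 155.39999389648438]], [[268.70001220703125, 111.80000305175781], [329.70001220703125, 150.60000610351562], [280.0, 222.0], [227.39999389648438, 194.60000610351562]]]
block [ 0.4997 -0.1652  2.8098  0.075 ] 0.15
block [ 0.5022 -0.1584 -0.3062  0.075 ] 4.84
block [ 0.5006 -0.1623  2.8208  0.075 ] 4.14
block [ 0.4999 -0.163   2.8206  0.0682] 3.89
stand [ 0.6325  0.2484 -0.1203  0.065 ] 0.39
stand [0.6323 0.2481 3.041  0.065 ] 1.54
stand [ 0.6324  0.2482 -0.1081  0.065 ] 1.18
stand [ 0.6321  0.2481 -0.1081  0.0633] 1.15
tip [0.63513919 0.24779662 0.17696331] [0.63736873 0.24497633 0.17      ] [0.63110113 0.24579282 0.17      ] [0.64367667 0.24427153 0.17      ] [0.62950626 0.24910801 0.17      ]
top [[185.6399261  167.16979386]]
scene [[310.81498582 211.29584274]]
```

Request:
{"op": "arm_command", "data": {
  "plan": [
    {"dp": [0, 0, -30], "spin": 0},
    {"dp": [0, 0, -25], "spin": -0.14},
    {"dp": [0, 0, 0], "spin": -0.148},
    {"dp": [0, 0, 0], "spin": -0.148},
    {"dp": [0, 0, 0], "spin": -0.148}
  ]
}}

```text
clock: 5.0
position: [0.605, 0.2539, 0.3813]
ee_rot: [0.876, 0.482, 0.001, 0.001]
ft_force: [0.7, -1.2, -0.1]
grip_width: 1.003
grasp_force: 0.0
```

Request:
{"op": "arm_command", "data": {
  "plan": [
    {"dp": [0, 0, 0], "spin": -0.148},
    {"dp": [0, 0, 0], "spin": -0.148},
    {"dp": [0, 0, 0], "spin": -0.15},
    {"dp": [-2, 28, 0], "spin": 0},
    {"dp": [0, 0, 0], "spin": 0}
  ]
}}

```text
clock: 5.5
position: [0.635, 0.2463, 0.3804]
ee_rot: [0.751, 0.66, 0.001, 0.001]
ft_force: [-0.8, -0.8, 0.2]
grip_width: 1.003
grasp_force: 0.0
```

Request:
{"op": "arm_command", "data": {
  "plan": [
    {"dp": [0, 0, 0], "spin": 0},
    {"dp": [0, 0, 0], "spin": 0}
  ]
}}

```text
clock: 5.7
position: [0.6319, 0.2492, 0.3804]
ee_rot: [0.75, 0.662, 0.0, 0.0]
ft_force: [-0.0, -0.7, -0.0]
grip_width: 0.999
grasp_force: 0.0
```

```bash
python3 snap.py w5 tang_tip tang_center handle_center
python3 - <<'E'
from h import *
print(manip.get_obs()["joint_pos"].round(2))
cv2.imwrite("pics/v5.png",cv2.resize(cv2.imread("pics/w5.png"),(800,600)))
E
```

```text
5.75 [0.6317914  0.24937883 0.38039973] 1.4470708213247887
tang_tip 0.98 [0.639 0.248 0.113] [265. 195.]
tang_center 0.92 [0.636 0.25  0.108] [262. 191.]
handle_center 0.84 [0.492 0.373 0.103] [79. 74.]
handle_center 0.68 [0.443 0.285 0.095] [ 64. 177.]
handle_center 0.62 [0.379 0.366 0.035] [ 25. 102.]
[ 0.08  0.59 -0.8   1.3   0.41  1.42 -0.82]
```

View pics/v5.png

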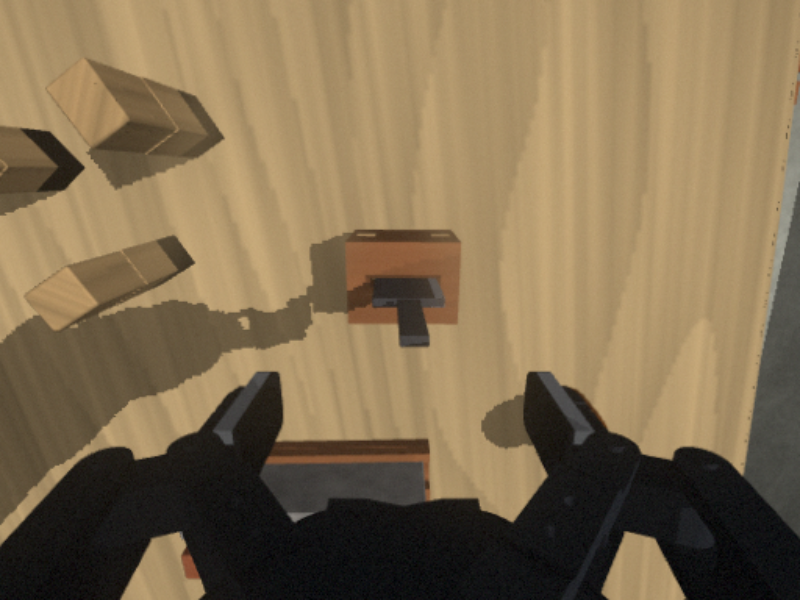

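The view is square to the stand. The tang's top face is at display (414,341), i.e. pixel (265,218). Handle B is at display (110,280), A at (140,110) and C at (30,160).

Run:
```python
from fit import *
L=lambda n:pickle.load(open(f"pics/{n}.pkl","rb"))
c4,c5=L("w4"),L("w5");t=(265.3,218.2)
print(tri([(c4,(300,212)),(c5,t)]),tri([(L("w3"),(222.8,156.8)),(c5,t)]),onz(c5,t,.17))
print(onz(c5,(255.4,218),.17),onz(c5,(274.6,218),.17))
q=np.array([(347,240),(460,240),(458,324),(348,324)])/1.5625
print(fit([(c5,q)],.08,.06,.065,[.632,.248],False))
sh=[onz(c5,np.array(x)/1.5625,.11) for x in((371,305),(443,305),(440,280),(372,280))];print(np.round(sh,4))
for T in ([.634,.247,.38],[.634,.247,.295]): print(go(T))
```

```text
[0.63734462 0.24561891 0.16790796] [0.63472257 0.2499282  0.17867866] [0.63783937 0.24785028 0.17      ]
[0.63069414 0.24890707 0.17      ] [0.64458816 0.24715955 0.17      ]
(array([ 0.6328926 ,  0.24864642, -0.12679549,  0.065     ]), np.float64(0.7065463771529565))
[[0.6132 0.2493 0.11  ]
 [0.6565 0.2439 0.11  ]
 [0.6562 0.2597 0.11  ]
 [0.616  0.2647 0.11  ]]
[-2.1  2.4  0.1]
[-2.1  2.4 85.1]
```

Request:
{"op": "arm_command", "data": {
  "plan": [
    {"dp": [-2, 5, 0], "spin": 0},
    {"dp": [0, 0, 20], "spin": 0},
    {"dp": [0, 0, 25], "spin": 0},
    {"dp": [0, 0, 25], "spin": 0},
    {"dp": [0, 0, 15], "spin": 0}
  ]
}}

```text
clock: 6.4
position: [0.6369, 0.246, 0.2926]
ee_rot: [0.75, 0.662, -0.001, -0.0]
ft_force: [0.6, 0.1, 0.3]
grip_width: 0.999
grasp_force: 0.0
```

Request:
{"op": "arm_command", "data": {
  "plan": [
    {"dp": [0, 0, 0], "spin": 0},
    {"dp": [0, 0, 0], "spin": 0}
  ]
}}

```text
clock: 6.6
position: [0.6372, 0.2466, 0.2955]
ee_rot: [0.75, 0.662, 0.0, 0.0]
ft_force: [0.5, 0.5, 0.6]
grip_width: 1.0
grasp_force: 0.0
```

Request:
{"op": "arm_command", "data": {
  "plan": [
    {"dp": [0, 0, 0], "spin": 0},
    {"dp": [0, 0, 0], "spin": 0},
    {"dp": [0, 0, 0], "spin": 0},
    {"dp": [0, 0, 0], "spin": 0},
    {"dp": [0, 0, 0], "spin": 0}
  ],
  "grip": 1,
  "newtons": 40
}}

```text
clock: 7.1
position: [0.6368, 0.2466, 0.2949]
ee_rot: [0.75, 0.662, -0.0, -0.0]
ft_force: [-8.5, 0.2, 6.5]
grip_width: 0.16
grasp_force: 38.5
```

Request:
{"op": "arm_command", "data": {
  "plan": [
    {"dp": [0, 0, 0], "spin": 0},
    {"dp": [0, 0, 0], "spin": 0},
    {"dp": [0, 0, 0], "spin": 0}
  ]
}}

```text
clock: 7.4
position: [0.6361, 0.2473, 0.295]
ee_rot: [0.749, 0.662, -0.001, -0.001]
ft_force: [-5.9, -0.2, 5.6]
grip_width: 0.155
grasp_force: 38.6
```

Request:
{"op": "arm_command", "data": {
  "plan": [
    {"dp": [0, 0, -15], "spin": 0},
    {"dp": [0, 0, -20], "spin": 0},
    {"dp": [0, 0, -25], "spin": 0},
    {"dp": [0, 0, -25], "spin": 0},
    {"dp": [0, 0, -25], "spin": 0}
  ]
}}

```text
clock: 7.9
position: [0.637, 0.2463, 0.4067]
ee_rot: [0.75, 0.662, 0.0, 0.0]
ft_force: [0.1, -0.1, -1.5]
grip_width: 0.153
grasp_force: 39.0
```

Request:
{"op": "arm_command", "data": {
  "plan": [
    {"dp": [0, 0, -10], "spin": 0},
    {"dp": [0, 0, 0], "spin": 0},
    {"dp": [0, 0, 0], "spin": 0}
  ]
}}

```text
clock: 8.2
position: [0.637, 0.2464, 0.4137]
ee_rot: [0.75, 0.662, -0.0, 0.0]
ft_force: [-0.3, -0.3, -1.3]
grip_width: 0.154
grasp_force: 39.1
```

Run:
```python
from h import *
o=manip.get_obs();print(o["clock"],o["position"],yaw(),o["ft_force"],o["grasp_force"])
print(go([.5,-.165,.412]))
```

```text
8.2 [0.63696068 0.24637051 0.41372826] 1.446754381059216 [-0.25979416 -0.28358856 -1.27872627] 39.08048987388611
[-425.2  -85.     2.1]
```

Request:
{"op": "arm_command", "data": {
  "plan": [
    {"dp": [-42, -8, 0], "spin": 0},
    {"dp": [-43, -9, 0], "spin": 0},
    {"dp": [-42, -8, 0], "spin": 0},
    {"dp": [-43, -9, 0], "spin": 0},
    {"dp": [-42, -8, 0], "spin": 0}
  ]
}}

```text
clock: 8.7
position: [0.568, 0.0393, 0.413]
ee_rot: [0.75, 0.662, -0.001, -0.001]
ft_force: [1.0, 0.4, -0.8]
grip_width: 0.154
grasp_force: 39.7
```

Request:
{"op": "arm_command", "data": {
  "plan": [
    {"dp": [-43, -9, 0], "spin": 0},
    {"dp": [-42, -8, 0], "spin": 0},
    {"dp": [-43, -9, 0], "spin": 0},
    {"dp": [-42, -8, 0], "spin": 0.1},
    {"dp": [-43, -9, 0], "spin": 0.108}
  ]
}}

```text
clock: 9.2
position: [0.4949, -0.165, 0.4133]
ee_rot: [0.816, 0.579, -0.0, -0.001]
ft_force: [1.5, -0.6, -1.9]
grip_width: 0.156
grasp_force: 39.7
```

Request:
{"op": "arm_command", "data": {
  "plan": [
    {"dp": [0, 0, 0], "spin": 0},
    {"dp": [0, 0, 0], "spin": 0},
    {"dp": [0, 0, 0], "spin": 0}
  ]
}}

```text
clock: 9.5
position: [0.4961, -0.1621, 0.414]
ee_rot: [0.814, 0.581, -0.0, -0.001]
ft_force: [-0.0, -0.0, -1.6]
grip_width: 0.149
grasp_force: 39.7
```

```bash
python3 snap.py w6 block
python3 - <<'E'
from h import *
print(go([.4997,-.1652,.412]))
cv2.imwrite("pics/v6.png",cv2.resize(cv2.imread("pics/w6.png")[60:330,80:440],(800,600),interpolation=cv2.INTER_CUBIC))
E
```

```text
9.55 [ 0.49629338 -0.16178628  0.41420219] 1.2414202683550535
block 0.6 [ 0.504 -0.154  0.073] [262. 167.]
block 0.42 [0.436 0.056 0.047] [142.   5.]
[-2.2  4.3  2.3]
```

View pics/v6.png

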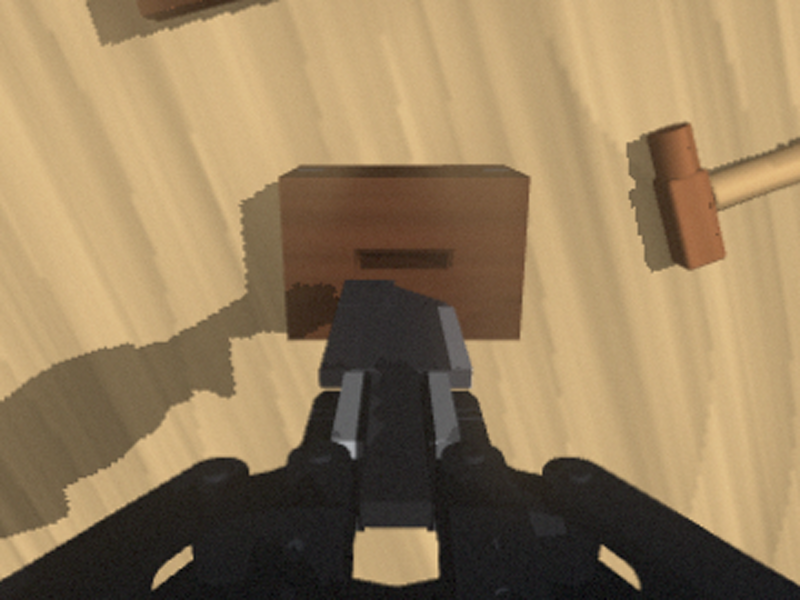

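Slot mouth centre is at display (405,259). On the blank: lower-end front edge at y≈280, x 345–393. Shoulder top face between y 372 and 387, x 320–470. Tang top face from y≈500 to 527.

Run:
```python
from fit import *
L=lambda n:pickle.load(open(f"pics/{n}.pkl","rb"))
c=L("w6");px=lambda x,y:(80+x*.45,60+y*.45)
T=np.array([.4963,-.1618,.4142]);a=yaw();M=np.array([[np.cos(a),np.sin(a)],[np.sin(a),-np.cos(a)]])
def tool(x,y,z): return np.round(M@(onz(c,px(x,y),z)-T)[:2]*1000,1)
zb=T[2]-.28
print("low",tool(345,280,zb),tool(393,280,zb))
print("shoulder front",tool(321,372,zb+.095),tool(470,372,zb+.095),"back",tool(320,387,zb+.095),tool(470,387,zb+.095))
print("tip front",tool(359,500,zb+.155),tool(436,500,zb+.155),"back",tool(359,527,zb+.155))
print("slot",onz(c,px(405,259),.075),tool(405,259,.075),"ends",onz(c,px(357,259),.075),onz(c,px(453,259),.075))
q=np.array([px(280,178),px(530,178),px(520,340),px(288,340)])
print(fit([(c,q)],.13,.09,.075,[.5,-.165],False))
```

```text
low [  4.  -21.9] [ 3.9 -0.9]
shoulder front [  3.6 -21. ] [ 3.6 21.4] back [ -1.1 -21.5] [-1.1 21.6]
tip front [ 5.  -6.6] [5.  7.8] back [-1.  -6.7]
slot [ 0.50098965 -0.16455667  0.075     ] [-1.1  5.3] ends [ 0.47662394 -0.15619874  0.075     ] [ 0.52535738 -0.17291034  0.075     ]
(array([ 0.50014044, -0.1662246 , -0.33087802,  0.075     ]), np.float64(0.24070790796166552))
```

Request:
{"op": "arm_command", "data": {
  "plan": [
    {"dp": [-3, 5, 0], "spin": 0},
    {"dp": [0, 0, 25], "spin": 0},
    {"dp": [0, 0, 20], "spin": 0},
    {"dp": [0, 0, 0], "spin": 0},
    {"dp": [0, 0, 0], "spin": 0}
  ]
}}

```text
clock: 10.1
position: [0.5001, -0.1673, 0.3701]
ee_rot: [0.814, 0.581, 0.0, -0.0]
ft_force: [-0.5, -0.5, -1.1]
grip_width: 0.149
grasp_force: 39.5
```

```bash
python3 snap.py w7
python3 - <<'E'
from h import *
o=manip.get_obs();print(o["position"],yaw(),o["ft_force"],go([.49995,-.1664,.295]))
cv2.imwrite("pics/v7.png",cv2.resize(cv2.imread("pics/w7.png")[60:330,80:440],(800,600),interpolation=cv2.INTER_CUBIC))
E
```

```text
10.15 [ 0.50023538 -0.16737731  0.37068245] 1.239359945417388
[ 0.50023538 -0.16737731  0.37068245] 1.239359945417388 [ 1.00265936e+00  9.50790666e-05 -1.61895052e+00] [ 0.8 -0.7 75.7]
```

View pics/v7.png

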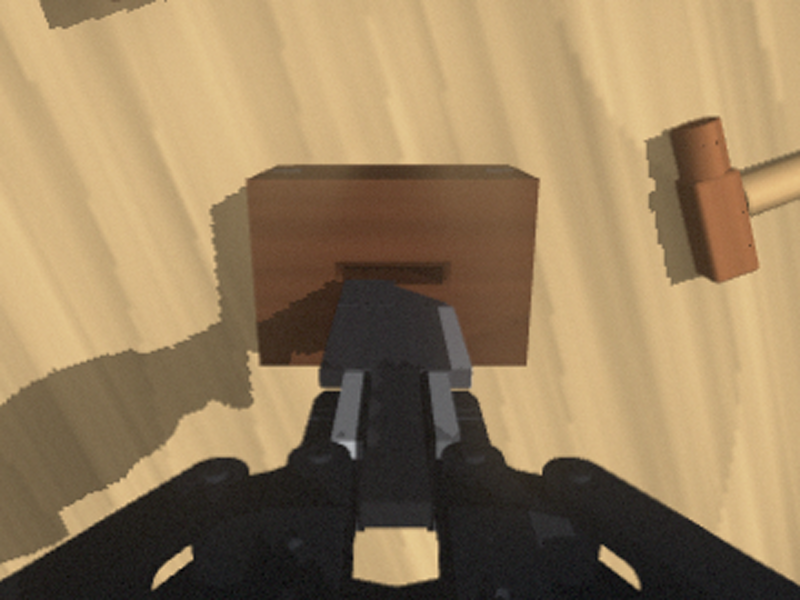

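The slot mouth (337–450, 272) sits directly below the blade, centred on it at x≈394. Going down.

Request:
{"op": "arm_command", "data": {
  "plan": [
    {"dp": [1, 0, 10], "spin": 0},
    {"dp": [0, 0, 10], "spin": 0},
    {"dp": [0, 0, 5], "spin": 0},
    {"dp": [0, 0, 5], "spin": 0},
    {"dp": [0, 0, 0], "spin": 0}
  ]
}}

```text
clock: 10.65
position: [0.4998, -0.1666, 0.3389]
ee_rot: [0.814, 0.581, -0.0, -0.0]
ft_force: [1.1, 0.1, -1.1]
grip_width: 0.157
grasp_force: 39.7
```

Request:
{"op": "arm_command", "data": {
  "plan": [
    {"dp": [0, 0, 8], "spin": 0},
    {"dp": [0, 0, 8], "spin": 0},
    {"dp": [0, 0, 8], "spin": 0},
    {"dp": [0, 0, 0], "spin": 0}
  ]
}}

```text
clock: 11.05
position: [0.4996, -0.1665, 0.3143]
ee_rot: [0.814, 0.581, -0.001, -0.001]
ft_force: [0.2, -0.1, -1.0]
grip_width: 0.155
grasp_force: 39.6
```

Request:
{"op": "arm_command", "data": {
  "plan": [
    {"dp": [0, 0, 8], "spin": 0},
    {"dp": [0, 0, 7], "spin": 0},
    {"dp": [0, 0, 3], "spin": 0},
    {"dp": [0, 0, 1], "spin": 0},
    {"dp": [0, 0, 0], "spin": 0}
  ]
}}

```text
clock: 11.55
position: [0.5001, -0.1665, 0.2967]
ee_rot: [0.814, 0.581, 0.0, 0.0]
ft_force: [-0.5, -0.5, -1.5]
grip_width: 0.157
grasp_force: 39.7
```

Request:
{"op": "arm_command", "data": {
  "plan": [
    {"dp": [0, 0, 1], "spin": 0},
    {"dp": [0, 0, 0], "spin": 0}
  ]
}}

```text
clock: 11.75
position: [0.5001, -0.1666, 0.2958]
ee_rot: [0.814, 0.581, 0.0, 0.0]
ft_force: [-0.0, 0.4, -1.8]
grip_width: 0.158
grasp_force: 39.7
```

Request:
{"op": "arm_command", "data": {
  "plan": [
    {"dp": [0, 0, 1], "spin": 0},
    {"dp": [0, 0, 1], "spin": 0},
    {"dp": [0, 0, 0], "spin": 0}
  ]
}}

```text
clock: 12.05
position: [0.5006, -0.1666, 0.2952]
ee_rot: [0.814, 0.581, 0.0, 0.001]
ft_force: [-1.9, 0.6, 11.5]
grip_width: 0.153
grasp_force: 41.5
```

Request:
{"op": "arm_command", "data": {
  "plan": [
    {"dp": [0, 0, 0], "spin": 0},
    {"dp": [0, 0, 0], "spin": 0},
    {"dp": [0, 0, 0], "spin": 0},
    {"dp": [0, 0, 0], "spin": 0},
    {"dp": [0, 0, 0], "spin": 0}
  ],
  "grip": -1
}}

```text
clock: 12.55
position: [0.5, -0.1666, 0.2936]
ee_rot: [0.814, 0.581, -0.0, -0.0]
ft_force: [0.0, -0.4, 0.7]
grip_width: 0.979
grasp_force: 0.0
```

Request:
{"op": "arm_command", "data": {
  "plan": [
    {"dp": [0, 0, 0], "spin": 0},
    {"dp": [0, 0, -20], "spin": 0},
    {"dp": [0, 0, -30], "spin": 0},
    {"dp": [0, 0, -30], "spin": 0},
    {"dp": [0, 0, -20], "spin": 0}
  ]
}}

```text
clock: 13.05
position: [0.5003, -0.1664, 0.3958]
ee_rot: [0.814, 0.581, 0.0, 0.001]
ft_force: [-0.3, -0.5, 0.2]
grip_width: 0.995
grasp_force: 0.0
```

Request:
{"op": "arm_command", "data": {
  "plan": [
    {"dp": [0, 0, 0], "spin": 0},
    {"dp": [0, 0, 0], "spin": 0},
    {"dp": [0, 0, 0], "spin": 0}
  ]
}}

```text
clock: 13.35
position: [0.4997, -0.1666, 0.3926]
ee_rot: [0.814, 0.581, -0.0, -0.001]
ft_force: [0.1, -0.4, 0.4]
grip_width: 1.001
grasp_force: 0.0
```

```bash
python3 snap.py w8 tang_tip;  python3 - <<'E'
from h import *
o=manip.get_obs();print(o["position"],yaw(),o["ft_force"])
cv2.imwrite("pics/v8.png",cv2.resize(cv2.imread("pics/w8.png")[60:330,80:440],(800,600),interpolation=cv2.INTER_CUBIC))
E
```

```text
13.4 [ 0.49977047 -0.16659745  0.3925566 ] 1.2388028793178985
tang_tip 0.63 [ 0.504 -0.163  0.113] [261. 186.]
tang_tip 0.24 [ 0.704 -0.196  0.02 ] [417. 140.]
[ 0.49981195 -0.16658902  0.39263773] 1.2388561296629739 [-0.26427683  0.64213775 -0.40419715]
```

View pics/v8.png

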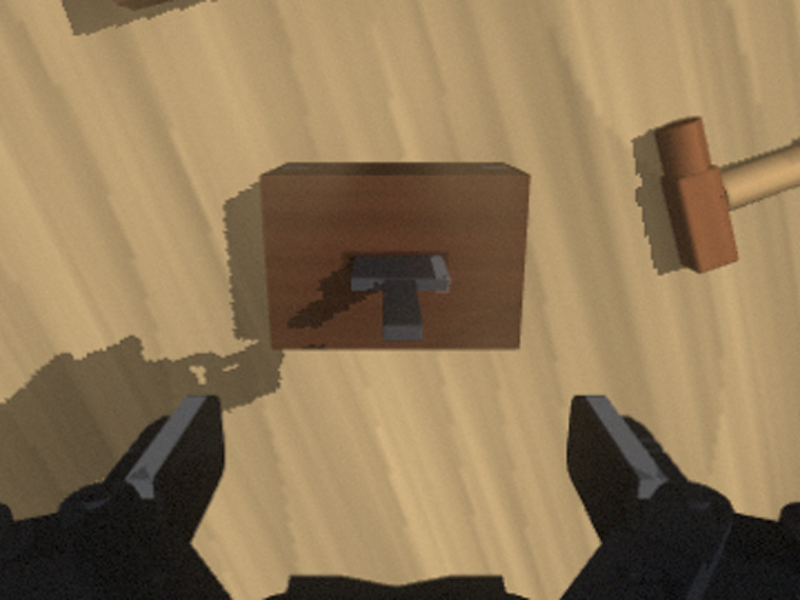

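The blank stands home in the slot and the fingers are clear. The tang's top face is at display (402,331), centred on the slot. Picture budget is used up, so the rest is measured by numbers only.

Run:
```python
from fit import *
L=lambda n:pickle.load(open(f"pics/{n}.pkl","rb"))
c=L("w8");px=lambda x,y:(80+x*.45,60+y*.45)
print("tip",onz(c,px(402,331.5),.17),"ends",onz(c,px(383,331),.17),onz(c,px(421,331),.17))
print("shoulder",onz(c,px(399.5,285),.11),onz(c,px(352,283),.11),onz(c,px(447,283),.11))
c5=L("w5")
for u in ((25,297),(68,265),(98,310),(62,330)): print("Btop",np.round(onz(c5,np.array(u)/1.5625,.12),4))
for u in ((157,240),(176,236),(194,262)): print("Bbase?",np.round(onz(c5,np.array(u)/1.5625,.0),4))
print(go([.54,.172,.392]))
```

```text
tip [ 0.50261232 -0.16567922  0.17      ] ends [ 0.4964471  -0.16335809  0.17      ] [ 0.50889654 -0.16765066  0.17      ]
shoulder [ 0.50188675 -0.16623061  0.11      ] [ 0.48225791 -0.15848198  0.11      ] [ 0.52211222 -0.1722279   0.11      ]
Btop [0.4134 0.2825 0.12  ]
Btop [0.4459 0.2977 0.12  ]
Btop [0.4542 0.2693 0.12  ]
Btop [0.428  0.2599 0.12  ]
Bbase? [0.4281 0.2954 0.    ]
Bbase? [ 0.4452  0.2966 -0.    ]
Bbase? [0.4545 0.2728 0.    ]
[333.2 -72.3   0.8]
```

Request:
{"op": "arm_command", "data": {
  "plan": [
    {"dp": [42, -9, 0], "spin": 0},
    {"dp": [42, -9, 0], "spin": 0},
    {"dp": [42, -9, 0], "spin": 0},
    {"dp": [42, -9, 0], "spin": 0},
    {"dp": [42, -9, 0], "spin": 0}
  ]
}}

```text
clock: 13.95
position: [0.5257, 0.0482, 0.3932]
ee_rot: [0.814, 0.58, -0.0, -0.0]
ft_force: [1.4, 0.2, 0.2]
grip_width: 0.999
grasp_force: 0.0
```

Request:
{"op": "arm_command", "data": {
  "plan": [
    {"dp": [42, -9, 0], "spin": 0},
    {"dp": [42, -9, 0], "spin": 0},
    {"dp": [42, -9, 0], "spin": 0},
    {"dp": [0, 0, 0], "spin": 0},
    {"dp": [0, 0, 0], "spin": 0}
  ]
}}

```text
clock: 14.45
position: [0.5412, 0.1757, 0.3929]
ee_rot: [0.813, 0.582, -0.001, -0.001]
ft_force: [-0.4, -0.6, 1.2]
grip_width: 0.998
grasp_force: 0.0
```

```bash
python3 snap.py w9 handle_center
```

```text
14.5 [0.5415465  0.17424437 0.39293875] 1.2390381196268803
handle_center 0.96 [0.489 0.359 0.078] [143.  20.]
handle_center 0.84 [0.44  0.281 0.105] [120. 120.]
handle_center 0.61 [0.382 0.362 0.075] [46. 60.]
```

Request:
{"op": "arm_command", "data": {
  "plan": [
    {"dp": [-5, -45, 0], "spin": 0},
    {"dp": [-5, -45, 0], "spin": 0},
    {"dp": [0, 0, 0], "spin": 0},
    {"dp": [0, 0, 0], "spin": 0}
  ]
}}

```text
clock: 14.95
position: [0.453, 0.1932, 0.394]
ee_rot: [0.815, 0.58, 0.0, 0.001]
ft_force: [-0.3, -0.8, -0.5]
grip_width: 1.002
grasp_force: 0.0
```

```bash
python3 snap.py w10 handle_center
```

```text
15.0 [0.45375339 0.19295272 0.39393306] 1.2360600553557686
handle_center 0.94 [0.431 0.28  0.118] [201. 110.]
handle_center 0.66 [0.483 0.361 0.049] [230.  16.]
```

```bash
cat > hf.py <<'E'
import sys
from fit import *
from scipy.optimize import minimize
L=lambda n:pickle.load(open(f"pics/{n}.pkl","rb"))
def box(p,z0,z1):
    c,s=np.cos(p[2]),np.sin(p[2]);C=np.array([[18,14],[18,-14],[-18,-14],[-18,14]])/1000
    P=C@np.array([[c,s],[-s,c]])+p[:2];return np.vstack([np.c_[P,np.full(4,z)] for z in(z0,z1)])
S=8
def draw(c,p,a,b,o,sz):
    m=np.zeros((sz*S,sz*S),np.uint8);u=(proj(c,box(p,a,b))-o+.5)*S
    cv2.fillConvexPoly(m,cv2.convexHull(np.int32(np.round(u)))[:,0],255);return m
def soft(c,p,o,sz):
    f=draw(c,p,0,.028,o,sz);f[draw(c,p,.028,.12,o,sz)>0]=0
    return cv2.resize(f,(sz,sz),interpolation=cv2.INTER_AREA)/255.
def run(names,p0):
    D=[]
    for n in names:
        c=L(n);g=cv2.cvtColor(cv2.imread(f"pics/{n}.png"),6).astype(float)
        u=proj(c,[[*p0[:2],.014]])[0];sz=44;o=np.round(u-sz/2).astype(int);o=np.clip(o,0,[512-sz,384-sz])
        w=g[o[1]:o[1]+sz,o[0]:o[0]+sz];lo,hi=np.percentile(w,2),np.percentile(w,75)
        k=soft(c,p0,o,sz)>0;k=cv2.dilate(k.astype(np.uint8),np.ones((13,13)))
        D.append((c,o,sz,np.clip((70-w)/35,0,1)*k));print(n,u.round(),"darkpx",D[-1][3].sum().round(),soft(c,p0,o,sz).sum().round(),"lo",lo,"hi",hi)
    cost=lambda q:sum(((soft(c,[*(q[:2]/1000),q[2]/20],o,sz)-d)**2).sum() for c,o,sz,d in D)
    best=min((minimize(cost,[p0[0]*1e3,p0[1]*1e3,(p0[2]+a)*20],method="Nelder-Mead",options=dict(initial_simplex=np.array([p0[0]*1e3,p0[1]*1e3,(p0[2]+a)*20])+np.array([[0,0,0],[6,0,0],[0,6,0],[0,0,3]]))) for a in(-.2,0,.2)),key=lambda r:r.fun)
    print(names,[*(best.x[:2]/1000).round(4),round(best.x[2]/20,3)],"cost",round(best.fun,1))
if __name__=="__main__":
    p0=[.436,.278,.42]
    for ns in (["w5"],["w9"],["w10"],["w5","w9","w10"]): run(ns,p0)
E
python3 hf.py
```

```text
w5 [104. 168.] darkpx 50.0 311.0 lo 57.0 hi 151.0
['w5'] [np.float64(0.4692), np.float64(0.2626), np.float64(0.21)] cost 13.9
w9 [154. 120.] darkpx 151.0 254.0 lo 41.0 hi 161.0
['w9'] [np.float64(0.4322), np.float64(0.2782), np.float64(0.396)] cost 49.5
w10 [222. 110.] darkpx 0.0 51.0 lo 95.0 hi 165.0
['w10'] [np.float64(0.456), np.float64(0.266), np.float64(0.12)] cost 0.0
w5 [104. 168.] darkpx 50.0 311.0 lo 57.0 hi 151.0
w9 [154. 120.] darkpx 151.0 254.0 lo 41.0 hi 161.0
w10 [222. 110.] darkpx 0.0 51.0 lo 95.0 hi 165.0
['w5', 'w9', 'w10'] [np.float64(0.4325), np.float64(0.2783), np.float64(0.347)] cost 288.6
```

Run:
```python
import cv2
g=cv2.cvtColor(cv2.imread("pics/w9.png"),6)
for r in g[98:142:1,88:182:2]: print("".join("%x"%(v>>4) for v in r))
print()
g=cv2.cvtColor(cv2.imread("pics/w10.png"),6)
for r in g[78:140:2,165:250:2]: print("".join("%x"%(v>>4) for v in r))
```

```text
a9aaaaa99aaa9aa9aa99999a99999a999aabbbbbaaaaaaa
a9aaaaaa999aaaaaaa9999999999999999aabbbbaaaaaaa
aa9aaaa99999999aaa9999999999999999aabbbbaaaaaaa
aa99aaaa998888889999999899999999999abbbbaaaaaaa
aa99aaaa99a877778788888777788887889abbbbaaaaaaa
aa99aaaa9aa977777777777877777764556abbbbbaaaaaa
aaa9aaa99aaa877777777777777777743338abbbbbaaaaa
aaa99aa99aaa977777777777877777763335bbbbbbaaaaa
aaa99aa99aaa9877777777777777777743238bbbbbaaaaa
aaaa9a99aaaaa877777777777877777763335bbbbaaaaaa
aaaa9a99aaa9a9777777776767777777742239bbbbaaaaa
aaaa999999a9aa877777766667877777763325bbbbbaaaa
aaaa999999999a9777777776668777777742339bbbabaaa
aaaaa999999999a877777777767877777762325bbbaaaaa
baaa9999999a9999777677766668777777733239bbbabaa
aaaa8aa9aa999999877767766767877777762225bbaaaaa
aaaa99aa9a9999999777777777668777777732239bbbaaa
aaa9aa999999999aa977777777667877777762225bbbaaa
baa9aa99999999a9aa777777777778777777742229bbbaa
aaaaaaaaa999999aaa977777777767877777752226bbaaa
aaaaaaaaa9999999aaa77777777777877777773223abaaa
a999aaaaa99a999999a977777766767766666652228baaa
a9999aaaaaa99999999a77777777666766666652229b
[... 1676 characters left out ...]
aaaaaa99aa999999999aaaaaaaaaa77766aaaaaa
99aaaaaa98aaaaaaa999999999aaaaa866766aaaaaa
a9aaaaa98999999aaaaaaaa9999999866667aaaaaaa
a99aaaa8899999999999a9aaaa999866766aaaaaaaa
aa9aaaa96888999999999999aaa98667669aaaaaaaa
aa99aaaa96888889999999999a986676699aaabaaaa
aaa9aaaaa8699998988899999985665699a9aabaaaa
aaa9aaa856669999999998998766666a9999aaaaaaa
aaa99a865565799999999998766656a999aaaaababa
aaaa986666666799999999975665699a999aaaabaaa
aaaa556665666679999999756566999a999aaaabbaa
aa86655666666667999997556699999a999a9aaabaa
aa865566666666668aa985567aa99999a999aaaabaa
a8665656666566666797666999aaa999aa9aaaaaaaa
5666655566666666666679a999aa9aa9a99aaaaaaab
566666556666666666679aaa99aa9a9aaa9aaa9aaaa
```

Run:
```python
from fit import *
L=lambda n:pickle.load(open(f"pics/{n}.pkl","rb"))
q10=np.array([(206,87),(229,109.5),(180,114),(202.5,134)]);q5=np.array([(25,297),(68,265),(98,310),(62,330)])/1.5625
for o,f in (([("w10",q10)],0),([("w5",q5)],0),([("w10",q10),("w5",q5)],0),([("w10",q10),("w5",q5)],1)):
    p,e=fit([(L(n),q) for n,q in o],.036,.028,.12,[.436,.278],f);print(np.round(p,4),round(e,2))
A,B,C=[onz(L("w9"),u,0)[:2] for u in((157.5,102.5),(173.5,119.5),(151,140))]
d=lambda v:(np.linalg.norm(v).round(4),round(np.arctan2(v[1],v[0]),3))
print(A,B,C,d(B-A),d(B-C),"centre",(A+C)/2)
print(np.round([onz(L("w10"),u,.12)[:2] for u in q10],4).tolist())
```

```text
[0.4337 0.2776 3.5644 0.12  ] 1.79
[0.4353 0.2773 0.4113 0.12  ] 1.94
[0.4344 0.2774 0.4174 0.12  ] 1.97
[0.433  0.2773 0.4173 0.117 ] 1.78
[0.44519688 0.29814143] [0.45619882 0.27168451] [0.41638458 0.25709407] (np.float64(0.0287), np.float64(-1.177)) (np.float64(0.0424), np.float64(0.351)) centre [0.43079073 0.27761775]
[[0.4428, 0.2958], [0.4548, 0.272], [0.4127, 0.2828], [0.4248, 0.2602]]
```

Request:
{"op": "arm_command", "data": {
  "plan": [
    {"dp": [0, 0, 0], "spin": -0.149},
    {"dp": [0, 0, 0], "spin": -0.149},
    {"dp": [0, 0, 0], "spin": -0.149},
    {"dp": [0, 0, 0], "spin": -0.149},
    {"dp": [0, 0, 0], "spin": -0.149}
  ]
}}

```text
clock: 15.55
position: [0.4543, 0.1935, 0.3935]
ee_rot: [0.545, 0.838, 0.0, -0.001]
ft_force: [-0.5, 0.0, 0.0]
grip_width: 0.999
grasp_force: 0.0
```

Request:
{"op": "arm_command", "data": {
  "plan": [
    {"dp": [0, 0, 0], "spin": 0},
    {"dp": [0, 0, 0], "spin": 0}
  ]
}}

```text
clock: 15.75
position: [0.4539, 0.1937, 0.3935]
ee_rot: [0.55, 0.835, 0.0, -0.0]
ft_force: [-0.1, -0.9, 0.3]
grip_width: 0.999
grasp_force: 0.0
```

Run:
```python
from h import *
print(yaw(),go([.4335,.2775,.34]),manip.get_obs()["joint_pos"].round(2))
```

```text
1.977889591305138 [84.9 14.5 53.6] [ 0.48  0.16 -1.05  1.77  0.14  1.29 -0.19]
```

Request:
{"op": "arm_command", "data": {
  "plan": [
    {"dp": [28, 5, 0], "spin": 0},
    {"dp": [28, 5, 10], "spin": 0},
    {"dp": [29, 5, 20], "spin": 0},
    {"dp": [0, 0, 23], "spin": 0},
    {"dp": [0, 0, 0], "spin": 0}
  ]
}}

```text
clock: 16.25
position: [0.4322, 0.2781, 0.3382]
ee_rot: [0.548, 0.836, -0.002, -0.001]
ft_force: [0.5, -0.8, 0.7]
grip_width: 1.001
grasp_force: 0.0
```

Request:
{"op": "arm_command", "data": {
  "plan": [
    {"dp": [0, 0, 25], "spin": 0},
    {"dp": [0, 0, 25], "spin": 0},
    {"dp": [0, 0, 25], "spin": 0},
    {"dp": [0, 0, 20], "spin": 0},
    {"dp": [0, 0, 0], "spin": 0}
  ]
}}

```text
clock: 16.75
position: [0.4331, 0.2769, 0.2444]
ee_rot: [0.549, 0.836, -0.002, -0.001]
ft_force: [-0.2, -0.8, 0.8]
grip_width: 1.003
grasp_force: 0.0
```

Request:
{"op": "arm_command", "data": {
  "plan": [
    {"dp": [0, 0, 0], "spin": 0},
    {"dp": [0, 0, 0], "spin": 0}
  ]
}}

```text
clock: 16.95
position: [0.4335, 0.2784, 0.2473]
ee_rot: [0.548, 0.837, 0.001, 0.001]
ft_force: [-0.1, 0.8, 0.6]
grip_width: 1.001
grasp_force: 0.0
```

Run:
```python
from h import *
print(yaw(),go([.4335,.2775,.24]),manip.get_obs()["ft_force"])
```

```text
1.9822949954580797 [-0.8 -0.4  7.3] [-0.11120982  0.81466931  0.62674219]
```

Well placed, so I'll grip here and lift.

Request:
{"op": "arm_command", "data": {
  "plan": [
    {"dp": [-1, 0, 3], "spin": 0},
    {"dp": [0, 0, 0], "spin": 0},
    {"dp": [0, 0, 0], "spin": 0},
    {"dp": [0, 0, 0], "spin": 0},
    {"dp": [0, 0, 0], "spin": 0}
  ],
  "grip": 1,
  "newtons": 40
}}

```text
clock: 17.45
position: [0.4333, 0.2775, 0.243]
ee_rot: [0.547, 0.837, 0.0, 0.0]
ft_force: [-0.2, -0.4, 3.8]
grip_width: 0.414
grasp_force: 41.3
```

Request:
{"op": "arm_command", "data": {
  "plan": [
    {"dp": [0, 0, 0], "spin": 0},
    {"dp": [0, 0, 0], "spin": 0},
    {"dp": [0, 0, 0], "spin": 0}
  ]
}}

```text
clock: 17.75
position: [0.4333, 0.2775, 0.243]
ee_rot: [0.547, 0.837, 0.0, 0.0]
ft_force: [-0.8, -1.0, 5.5]
grip_width: 0.419
grasp_force: 41.5
```

Request:
{"op": "arm_command", "data": {
  "plan": [
    {"dp": [0, 0, -20], "spin": 0},
    {"dp": [0, 0, -40], "spin": 0},
    {"dp": [0, 0, -50], "spin": 0},
    {"dp": [0, 0, -50], "spin": 0},
    {"dp": [0, 0, -40], "spin": 0}
  ]
}}

```text
clock: 18.25
position: [0.4328, 0.2777, 0.4453]
ee_rot: [0.547, 0.837, 0.001, 0.0]
ft_force: [0.3, 0.6, -2.2]
grip_width: 0.422
grasp_force: 40.9
```

Request:
{"op": "arm_command", "data": {
  "plan": [
    {"dp": [0, 0, -20], "spin": 0},
    {"dp": [0, 0, 0], "spin": 0},
    {"dp": [0, 0, 0], "spin": 0},
    {"dp": [0, 0, 0], "spin": 0}
  ]
}}

```text
clock: 18.65
position: [0.433, 0.2771, 0.4613]
ee_rot: [0.547, 0.837, -0.001, -0.0]
ft_force: [-0.2, 0.2, -0.8]
grip_width: 0.417
grasp_force: 41.0
```

```bash
python3 snap.py w11
python3 - <<'E'
from h import *
o=manip.get_obs();print(yaw(),o["ft_force"],o["grasp_force"],o["joint_pos"].round(2),go([.5,-.165,.46]))
g=cv2.cvtColor(cv2.imread("pics/w11.png"),6)
for i,r in enumerate(g[110:310:4,170:340:3]): print(110+4*i,"".join("%x"%(v>>4) for v in r))
E
```

```text
18.7 [0.43306054 0.27712014 0.46132472] 1.983954128186062
1.983954128186062 [-0.96084357 -0.08766285 -1.14502152] 40.95425248146057 [ 0.34  0.19 -1.11  1.62  0.17  1.44 -0.37] [-431.8 -116.2    1.6]
110 aabbbbbaaaaaaaaabaaaaaaaaaaaaa6666666677777777566555aabaa
114 aabbbbaaaabaaaaaaaaaaaaaaaaaaa6666666777777776565555aaaaa
118 abbbbbaaaaaaaaabbaaaaaaaaaaaaa9aaa997777777776566555aaaa9
122 abbbbbaaaaaaaaabbaaaaaaaaaaaaa9aa9a99abbba8776566555aaa9a
126 abbbbaaaaaaaaabbbaaaaaaaaaaaa9aaaaa9aabbaaaaaaa96556999aa
130 6666aaaabaaaaaabaaaaaaaaaaaaa9aaaa99abbbaaaaaaaaabbbaa99a
134 66666aabaaaaaabbaaabaaaaaaaa9aaaaa9abbaaaaaaaaaaabbaaa9ab
138 666669abaaaaaabbaaaaaaaaaaa9aaaaa9abbbaaaaaaaaaabbbaa9aab
142 666669bbaaaaaabaaabaaaababaaaaaaaaabbbaaaaaaaaabbbbaa9abb
146 666669baaaaaaabaaaaaaaaabaaaaaaa9aabbbaaaaaaaaabbbaa99baa
150 bbbaabbaaaaaaaaaabaaabaaaaaaaaaaaabbbaaaaaaa9aabbbaa9abba
154 bbaabbaaaaaaaaaabaaaaaabaaaaaaaaabbbbbaaaaa9aabbbaa9abaaa
158 baaabbaaaaaaaaaaaaaaaabbaaaaaaaaabbbbaaaaaaaabbbaaa9aaaaa
162 baabbaaaaaaaaaabaaaabaaaaaaaaaaabbbbbaaaaa9aabbba99aabaaa
166 aaabbaaaaaaa99aaaaaabbaaaaaaa
[... 1498 characters left out ...]
4444455122222279aa
266 a558721211111154444555555555545555554555555552222222122aa
270 5655211121111114555555555555555555555555556521222222121aa
274 321212111211211445555555555555555555555555552112121211112
278 111112111111111444555555555555555555555555552112111111111
282 221111211111111455455555555555555555555555551112111111111
286 111111111112111355445555555555555555555555551111111111111
290 112111111110111355454555555555555555555555551111111111111
294 221111111111111255555455555555555555555555551111111111111
298 211111111111111355554445555555555555555555541111111110111
302 111111101111111255555554455555555555555555551111111111101
306 111110111111111255555555445555555555556555551111111111111
```

```bash
cat > meas.py <<'E'
from fit import *
L=lambda n:pickle.load(open(f"pics/{n}.pkl","rb"))
def front(n,zoff=.243):
    im=cv2.GaussianBlur(cv2.cvtColor(cv2.imread(f"pics/{n}.png"),6),(3,3),0).astype(float);c=L(n)
    p=viewer.camera_params("wrist");T=np.array(p["T_tool_cam"])
    ct=dict(R=T[:3,:3].T,t=-T[:3,:3].T@T[:3,3],f=c["f"],cx=c["cx"],cy=c["cy"],k=c["k"])
    ed=[(u,176+np.argmin(np.diff(im[176:194,u]))+.5) for u in range(242,276,3)]
    P=np.array([onz(ct,e,zoff)[:2]*1000 for e in ed]);k=np.polyfit(P[:,1],P[:,0],1)
    print("rows",[e[1] for e in ed],"bottom edge x_t",P[:,0].mean().round(1),"slope",k[0].round(3))
    le=[228+np.argmin(np.diff(im[r,228:245]))+.5 for r in(188,190,192)];re=[270+np.argmax(np.diff(im[r,270:292]))+.5 for r in(188,190,192)]
    print("sides y_t",[ [np.round(onz(ct,(x,r),zoff)[1]*1000,1) for x in(a,b)] for a,b,r in zip(le,re,(188,190,192))])
    for row in(262,264,266): print("top row",row,np.round(onz(ct,(259,row),zoff-.12)[:2]*1000,1))
if __name__=="__main__":
    import sys;front(sys.argv[1])
E
python3 meas.py w11
```

```text
rows [np.float64(185.5), np.float64(185.5), np.float64(185.5), np.float64(185.5), np.float64(185.5), np.float64(185.5), np.float64(185.5), np.float64(185.5), np.float64(185.5), np.float64(185.5), np.float64(185.5), np.float64(185.5)] bottom edge x_t 14.7 slope -0.001
sides y_t [[np.float64(-18.9), np.float64(18.5)], [np.float64(-19.0), np.float64(19.4)], [np.float64(-19.8), np.float64(19.4)]]
top row 262 [17.1  0.9]
top row 264 [16.2  0.9]
top row 266 [15.2  0.9]
```

Request:
{"op": "arm_command", "data": {
  "plan": [
    {"dp": [-20, -5, 0], "spin": 0},
    {"dp": [-35, -9, 0], "spin": 0},
    {"dp": [-40, -11, 0], "spin": 0},
    {"dp": [-40, -11, 0], "spin": 0},
    {"dp": [-40, -11, 0], "spin": 0}
  ]
}}

```text
clock: 19.2
position: [0.4601, 0.0965, 0.4619]
ee_rot: [0.547, 0.837, -0.0, -0.0]
ft_force: [0.1, -0.2, -0.4]
grip_width: 0.415
grasp_force: 41.0
```

Request:
{"op": "arm_command", "data": {
  "plan": [
    {"dp": [-40, -11, 0], "spin": 0},
    {"dp": [-40, -11, 0], "spin": 0},
    {"dp": [-40, -11, 0], "spin": 0},
    {"dp": [-40, -11, 0], "spin": 0},
    {"dp": [-40, -11, 0], "spin": 0}
  ]
}}

```text
clock: 19.7
position: [0.4901, -0.1087, 0.4617]
ee_rot: [0.547, 0.837, -0.0, -0.001]
ft_force: [0.3, 0.4, -1.1]
grip_width: 0.415
grasp_force: 41.0
```

Request:
{"op": "arm_command", "data": {
  "plan": [
    {"dp": [-36, -9, 0], "spin": 0},
    {"dp": [-22, -6, 0], "spin": 0.1},
    {"dp": [0, 0, 0], "spin": 0.14},
    {"dp": [0, 0, 0], "spin": 0.14},
    {"dp": [0, 0, 0], "spin": 0.14}
  ]
}}

```text
clock: 20.2
position: [0.4997, -0.1664, 0.4614]
ee_rot: [0.746, 0.666, -0.0, -0.001]
ft_force: [-0.4, 0.2, -0.8]
grip_width: 0.416
grasp_force: 41.0
```

Request:
{"op": "arm_command", "data": {
  "plan": [
    {"dp": [0, 0, 0], "spin": 0.14},
    {"dp": [0, 0, 0], "spin": 0.085},
    {"dp": [0, 0, 0], "spin": 0},
    {"dp": [0, 0, 0], "spin": 0},
    {"dp": [0, 0, 0], "spin": 0}
  ]
}}

```text
clock: 20.7
position: [0.4998, -0.1661, 0.4623]
ee_rot: [0.814, 0.581, -0.0, -0.0]
ft_force: [0.4, 0.2, -0.5]
grip_width: 0.414
grasp_force: 41.0
```

```bash
python3 snap.py w12; python3 meas.py w12
python3 - <<'E'
from h import *
o=manip.get_obs();print(yaw(),o["ft_force"],o["grasp_force"],go([.5009,-.1663,.424]))
c=cam("wrist");print("tang tip px",proj(c,[[.5012,-.1655,.17],[.4947,-.1655+.0022,.17],[.5077,-.1677,.17]]).round(1).tolist())
g=cv2.cvtColor(cv2.imread("pics/w12.png"),6)
for i,r in enumerate(g[130:200:2,200:316:2]): print(130+2*i,"".join("%x"%(v>>4) for v in r))
E
```

```text
20.75 [ 0.49978008 -0.16616599  0.46245053] 1.2404562201157372
rows [np.float64(185.5), np.float64(185.5), np.float64(185.5), np.float64(185.5), np.float64(185.5), np.float64(185.5), np.float64(185.5), np.float64(185.5), np.float64(185.5), np.float64(185.5), np.float64(185.5), np.float64(185.5)] bottom edge x_t 15.0 slope -0.001
sides y_t [[np.float64(-19.0), np.float64(18.5)], [np.float64(-19.0), np.float64(19.3)], [np.float64(-19.9), np.float64(19.4)]]
top row 262 [17.3  0.8]
top row 264 [16.4  0.8]
top row 266 [15.5  0.8]
1.2404562201157372 [ 0.86763641 -0.46572382  0.49777001] 40.96773147583008 [ 0.2  1.1 38.5]
tang tip px [[258.6, 185.5], [251.9, 185.5], [265.3, 185.5]]
130 aabbbaba65555555555444433333333334444445555555555579aaaaaa
132 babbba55555555555454433333333333344444455555555555558aaaaa
134 abba86565555566555555555444444444555555556656565666666aaaa
136 baaa65555555555555555444444444444545555565556665666666aaaa
138 a87765555555555555554444444444444455555565656566666666aaaa
140 877665555555555555554444444444444454555555565566566666aaaa
142 7776655555555555555444444444444544
[... 1088 characters left out ...]
569999a
178 66666544444444442322222244432332334444444455455555556a999a
180 66666644444444323222222344432233334444444444555555557a9999
182 666665444444433222222333443332333344444444445555555569a999
184 66666644444232222223443443344444444444444455555555558a9999
186 666666444432322223211122111111111222222344544455555589aa9a
188 666666444333222344111111111111112222222344444555555589a999
190 56665633434343344311111211111212222222233444455555559aaa99
192 66666633444444444211111111111112222222223444455555559aaaa9
194 66666633444444444112111111121221222222233444445555559aaa99
196 5666653344444444444444455555555555555545554444555555aaaaaa
198 98a8a96667666767555556566666666666666555556776777777aaa9a9
```

Request:
{"op": "arm_command", "data": {
  "plan": [
    {"dp": [0, 1, 10], "spin": 0},
    {"dp": [0, 0, 10], "spin": 0},
    {"dp": [0, 0, 10], "spin": 0},
    {"dp": [0, 0, 5], "spin": 0},
    {"dp": [0, 0, 2], "spin": 0}
  ]
}}

```text
clock: 21.25
position: [0.5006, -0.1665, 0.4248]
ee_rot: [0.814, 0.581, -0.0, -0.001]
ft_force: [0.3, -0.4, 0.2]
grip_width: 0.42
grasp_force: 41.0
```

Request:
{"op": "arm_command", "data": {
  "plan": [
    {"dp": [0, 0, 0], "spin": 0},
    {"dp": [0, 0, 0], "spin": 0},
    {"dp": [0, 0, 0], "spin": 0},
    {"dp": [0, 0, 0], "spin": 0},
    {"dp": [0, 0, 0], "spin": 0}
  ]
}}

```text
clock: 21.75
position: [0.5008, -0.1665, 0.4259]
ee_rot: [0.814, 0.581, 0.0, 0.0]
ft_force: [0.8, -0.2, -0.9]
grip_width: 0.418
grasp_force: 41.0
```

```bash
python3 snap.py w13; python3 meas.py w13
python3 - <<'E'
from h import *
o=manip.get_obs();print(o["clock"],yaw(),o["ft_force"],o["grasp_force"],o["ee_rot"],go([.5009,-.1663,.424]))
# side check in scene camera: tang just under the ferrule
c=cam("scene");im=viewer.camera("scene");cv2.imwrite("pics/s13.png",im)
u=proj(c,[[.5012,-.1655,z] for z in(.11,.17,.181,.209,.301)]);print(u.round(1).tolist())
g=cv2.cvtColor(im,6);x,y=u[1].round().astype(int)
for i,r in enumerate(g[y-24:y+28,x-20:x+22]): print(y-24+i,"".join("%x"%(v>>4) for v in r))
print("col0",x-20)
E
```

```text
21.8 [ 0.50075662 -0.16646402  0.42581831] 1.2388445024830337
rows [np.float64(181.5), np.float64(181.5), np.float64(185.5), np.float64(185.5), np.float64(185.5), np.float64(185.5), np.float64(185.5), np.float64(185.5), np.float64(185.5), np.float64(185.5), np.float64(185.5), np.float64(185.5)] bottom edge x_t 15.6 slope -0.097
sides y_t [[np.float64(-19.0), np.float64(18.5)], [np.float64(-19.8), np.float64(19.3)], [np.float64(-19.9), np.float64(19.4)]]
top row 262 [17.3  0.8]
top row 264 [16.4  0.8]
top row 266 [15.5  0.8]
21.8 1.2388445024830337 [-0.19536175 -0.43722246 -0.76418081] 40.96918523311615 [8.14214005e-01 5.80564846e-01 3.09011905e-05 1.14906846e-04] [0.2 0.1 1.8]
[[193.1, 143.9], [190.8, 127.2], [190.4, 124.0], [189.2, 115.8], [185.3, 86.7]]
103 777775100044345544444434546777777777777777
104 777777410024435544444443346777777777777777
105 777777753024535544455454446777777777777777
106 877777775245435655555554446777777777777777
107 888877776444345655544444446777777777777777
108 788888877533345544444454445777777777777777
109 777788888643355444544454445777777777777777
110 7
[... 1418 characters left out ...]
777777777752111110110011111223343
141 777777777777777777852121122221111112222333
142 777777777777777778862111212222111322222233
143 777777777777777777642111221111012322222222
144 777777777777777775222121221111122222222222
145 777777877877787643233221112121211222222222
146 777777778888765222233211121211101222222222
147 887777777888531222332111111111112322222222
148 888877778765322344321111111122112222222222
149 888888876421222355431121221112122222222222
150 888888752222222255531211111121112232332222
151 888986432222222255531112111111123222222222
152 888752122222222245531111111122223322222222
153 875212222222222245542112111222332222222222
154 542222222222232235542111112333322222222222
col0 171
```

Run:
```python
from h import *
c=cam("scene");a=-.332;R=np.array([[np.cos(a),-np.sin(a)],[np.sin(a),np.cos(a)]])
for off in(0,):
    P=np.array([[18,14],[18,-14],[-18,-14],[-18,14]])/1000@R.T+[.501,-.1657]
    for z in(.1828,.2108): print(z,proj(c,np.c_[P,np.full(4,z)]).round(1).tolist())
T=np.array([[7,3],[7,-3],[-7,-3],[-7,3]])/1000@R.T+[.5012,-.1655]
print("tang .16",proj(c,np.c_[T,np.full(4,.155)]).round(1).tolist())
```

```text
0.1828 [[188.3, 128.8], [181.8, 124.1], [192.2, 118.3], [198.7, 122.8]]
0.2108 [[187.1, 120.5], [180.6, 115.8], [191.1, 110.0], [197.7, 114.6]]
tang .16 [[190.1, 133.1], [188.7, 132.1], [192.7, 129.8], [194.0, 130.8]]
```

The scene camera agrees with the predicted handle and tang within about 1 px. Lowering 2 mm, settling, then handing in.

Request:
{"op": "arm_command", "data": {
  "plan": [
    {"dp": [0, 0, 2], "spin": 0},
    {"dp": [0, 0, 0], "spin": 0},
    {"dp": [0, 0, 0], "spin": 0},
    {"dp": [0, 0, 0], "spin": 0},
    {"dp": [0, 0, 0], "spin": 0}
  ]
}}

```text
clock: 22.35
position: [0.5008, -0.1665, 0.4237]
ee_rot: [0.814, 0.581, 0.0, 0.0]
ft_force: [-0.1, 1.1, 0.7]
grip_width: 0.417
grasp_force: 41.0
```

```bash
python3 -c "
from h import *
o=manip.get_obs();print(o['position'],o['joint_velocities'].round(3),o['grasp_force'],yaw())
print(manip.hand_in())"
```

```text
[ 0.50075487 -0.16647179  0.42372428] [ 0.001 -0.001 -0.     0.001 -0.    -0.001  0.001] 40.9682697057724 1.2388405397072917
the job is handed in; nothing more can be done
None
```

The job is handed in at about 22 s on the clock: the blank is home in the block and let go, and the handle is held still and upright about 1 cm above the tang, centred over it and turned to match; no verdict was returned.

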